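# Slide the drill-jig cover onto its hidden locating pin and hold it down

### The job

Pick up the drill-jig cover by its grip bar and lower it, level, into the near end of the jig's guide channel until it rests on top of the locating pin, then slide it along the channel away from the robot, without lifting it off again, until it drops over the pin. Press it down against the sprung lift bars until it sits flat and fully home on the jig's deck, and finish while still holding the grip bar and keeping the cover pressed down. Leave the small things lying around the jig alone.

Things in the scene. Friction and masses are not known exactly. Their poses are not given: they have to be found in the camera images.
- cover: Drill-jig cover, loose, 0.3 to 0.45 kg: aluminium plate 150 (x) x 84 (y) x 22 mm thick, lying flat on the table, four small flat steel bushes in its top. Upright black grip bar in the middle of the top: 16 mm thick along x, 60 mm long along y, from z = 22 to 56 mm. Origin: centre of the underside, z up. Half a turn about z makes no difference.
- cover_hole (a point): Centre of the mouth of the cover's one blind round hole, in the middle of its underside (at the cover's origin; hidden from above): 15 mm wide, 19 mm deep, with a chamfered mouth. Axes as the cover's.
- jig: Jig, fixed: steel base plate 250 (x) x 130 (y) x 15 mm. Origin: centre of the underside, z up, x along its guide channel from near to far end. Two grey rails, 230 mm long, stand 87 mm apart inside (1.5 mm play each side of the cover), upright to 22 mm above the deck; above that, lips flare out at 45 degrees to 31 mm above the deck, about 105 mm apart. The channel's ends are open.
- jig_deck (a point): Centre of the jig's deck (top of its base plate), 15 mm above the jig's origin, axes as the jig's. The seated cover's underside lies at this level. On the channel's centre line (y = 0) stands a fixed, domed steel pin, 12 mm thick, 16 mm high above the deck, at an x from -10 to +16 mm that differs each time and is not reported; it can be seen until the cover lies over it.
- jig_start (a point): Point on the deck's centre line, 40 mm to the near side of its centre, axes as the jig's. With the hole above it the cover is flush with the near ends of the rails (within 10 mm is good) and always rests on the pin's top, underside 16 mm above the deck, hole short of the pin; the hand must keep it level. Slid along +x from there, it drops onto the pin once the hole is over it.
- lift_bars (a joint): Travel (m) of two sprung dark steel bars, 170 x 10 mm along x, 29 mm either side of the channel's centre line, moving together. 0: up, tops 6 mm above the deck; 0.006: level with the deck (cover home). The spring gives about 7 N at 0 and 12 N at 0.006: a cover that dropped over the pin rests 6 mm above the deck until pressed with about 9 N more.
- collar_a: Bystander: small tan collar, 26 mm wide, 10 mm high, lying left of the jig; origin at its underside.
- collar_b: Bystander: a second collar like it.
- nut_dish: Bystander: shallow pale round dish, 70 mm wide, 14 mm high, left of the jig; origin at its underside.
- screwdriver: Bystander: yellow-handled screwdriver, 190 mm long, lying left of the jig; origin at its underside.

How it is judged (in metres and radians):
On the way, in this order (a step that is already met when the one before it is completed fails the run):
1. the cover is held level in the near end of the channel, riding at the height of the pin's top, its hole short of the pin (x of cover in the frame of jig_deck between -0.06 and -0.026 m and y of cover in the frame of jig_deck between -0.004 and 0.004 m and z of cover in the frame of jig_deck between 0.011 and 0.02 m and angle between cover's own z axis and vertical below 0.1 rad and contact force between the fingers and cover above 1 N), for 0.2 s.
2. the cover has been slid along and has dropped over the pin onto the lift bars (x of cover in the frame of jig_deck between -0.016 and 0.022 m and y of cover in the frame of jig_deck between -0.004 and 0.004 m and z of cover in the frame of jig_deck below 0.0085 m), for 0.1 s.
At the end, for the whole second after the job is handed in: The cover is over the pin, lined up with the channel (4 mm, 0.06 rad), flat (0.03 rad) on the deck within 1.8 mm, the lift bars pressed down at least 4.5 mm, at rest, and the fingers still bear on the cover and hold it down (x of cover in the frame of jig_deck between -0.016 and 0.022 m and y of cover in the frame of jig_deck between -0.004 and 0.004 m and z of cover in the frame of jig_deck between -0.002 and 0.0018 m and angle between cover's own z axis and vertical below 0.03 rad and angle between the x axis of cover and the x axis of jig, either way round below 0.06 rad and value of joint lift_bars above 0.0045 m and contact force between the fingers and cover above 1 N and linear speed of cover below 0.02 m/s); the arm keeps its last pose, push and grip.
It fails at once if the cover is lifted off the pin, or brought down from above, over the middle of the channel instead of being slid there (x of cover in the frame of jig_deck between -0.018 and 0.04 m and y of cover in the frame of jig_deck between -0.02 and 0.02 m and z of cover in the frame of jig_deck between 0.026 and 0.05 m).
It fails at once if a bystander is moved by more than 20 mm (distance of any of collar_a, collar_b, nut_dish, screwdriver from where it was at the start of the episode above 0.02 m).
It also fails if it takes over 56 s, if anything falls off the work surface, if the arm or the gripper's body presses on something with over 40 N, if the wrist force passes 120 N, or if a joint passes its speed limit or range.

### The arm

A 6-joint arm with a two-finger parallel gripper is mounted at the origin on a cart in front of the work surface, level with it; the furniture and walls round the work are solid. World frame = base frame: x ahead of the robot, y to its left, z up, the work surface at z = 0. Lengths are in mm, angles in degrees, forces in N, time in s.
With the tool pointing down it reaches from about 300 to 850 mm from the base axis. Payload 4.2 kg.
Tool frame: the origin (TCP) lies on the centre line of the jaws, within the pads' length; the fingertips stand 8 mm ahead of it and the grasp point (between the pads) lies 11 mm behind it; z points along the fingers, y is the line along which they close (so a half turn about z gives the same grasp; the last joint's range is limited). The gripper opens to 91 mm and grips with 3 to 60 N. Pads are 32 mm wide; open, the fingers measure 118 mm over their backs; the gripper's body (76 mm by 178 mm) begins 60 mm behind the grasp point.
Start: joints at [73.568, 18.312, 89.639, -0, 72.044, -1.146], TCP at [151.598, 554.671, 221.976] pointing down, gripper open.
Joint ranges: [-177.97, 177.97], [-48.28, 115.42], [12.27, 149.76], [-77.06, 257.06], [2.81, 150.46], [-146.56, 146.56]. Speed limits (degrees/s): [147.25, 147.25, 180, 180, 180, 180].

### API

Orientations are given as [roll, pitch, yaw] about the fixed x, y, z axes, in that order (R = Rz(yaw) Ry(pitch) Rx(roll)).
In Python, from workcell import telemetry, eyes, ticket gives the robot as it stands. The module is installed in compiled form; this text tells all that it offers.
- The arm moves only by the shell command python3 -m crank 'ROWS' [OPENING] [FORCE]. ROWS is JSON, a list of rows, each an object of numbers: "dx", "dy", "dz": the shift along the world's x, y, z normalised to -1 to 1, where 1 is 80 cm; "yaw": the turn about the world's z normalised to -1 to 1, where 1 is 5 degrees. A call has 1 to 10 rows; each row shifts and turns the commanded pose from where the row before left it; what a row does not reach is not made up. A row lasts 1/8 s, in which the tool goes at most 62.5 mm and 10.7 degrees, less where a joint would pass 70% of its speed; a pose out of reach is approached as far as the arm can. A call with a number of a shift or a turn outside -1 to 1 is refused whole. A call with a gripper value outside its range is refused whole. OPENING is the opening, from 0 (shut) to 1 (fully open), set as the call begins (- or left out, the last holds). The fingers move at their own pace and stop on an object; FORCE is the grip in N (left out, the last holds). Time passes only in rows, so rows that do not move let the fingers close. It gives the time, the measured TCP pose, the force, the opening and the grip force at its end, in the units of the state.
- telemetry.state(): the state, without advancing time (a new reading comes with each control period).
- eyes.grab_frame(name): name is "scene" or "top" or "wrist"; returns the picture (384x512x3 uint8, red, green, blue); there is no depth.
- eyes.calibration(name): a dict with "camera_matrix" (3x3 intrinsics, pixels), "world_from_camera" (4x4, takes a point from camera to world coordinates). Camera axes: x right, y down, z forward; pixel columns grow to the right and rows downward; lengths in mm; the calibration is good to about 2 mm. A picture is of the moment at which its call begins: read the wrist's pose just before it. calibration takes no time and is no camera call; for the wrist camera it gives the pose at the moment of the call.
- ticket.job_done(): hands the job in; it is judged then, once.
The state is a dict: "time_s": time; "qpos": joint angles; "qvel": joint speeds; "effort": joint torques, N m; "ee_pos": TCP position; "ee_rot": TCP orientation; "force": force on the tool from outside, world axes, zero at the start; "torque": the same for the moment, N m; "gripper_width": finger opening in mm; "gripper_force": force on a finger pad.
Only numpy, scipy, OpenCV 4.12 (cv2) and the standard library are available. Lean on these libraries where they do the work, as an engineer would, in place of code of your own. Each camera call takes 0.05 s, during which the arm holds its last target. There are 200 camera calls.

## Working session

There is one attempt and no reset: what is moved stays moved. The work goes in short steps, Python scripts to look and compute and a shell command to move; the robot and the scene stay as the last step left them, time stands still between calls to the robot, and variables do not carry over. Pictures are saved under pics/ and viewed, at most 10 in all, crops included, and the job is handed in when it is done.

```bash
mkdir -p pics
python3 - <<'E'
from workcell import telemetry, eyes
import cv2,json
s=telemetry.state();print(s)
for n in("scene","top"):
    im=eyes.grab_frame(n);cv2.imwrite(f"pics/{n}0.png",im[:,:,::-1])
    c=eyes.calibration(n);print(n,c)
E
```

```text
{'time_s': 0.0, 'qpos': array([ 7.35686252e+01,  1.83502884e+01,  8.97064355e+01, -1.50320852e-03,
        7.20439142e+01, -1.14698644e+00]), 'qvel': array([ 0.08857088,  0.01326604, -0.00367117,  0.10862634,  0.11400414,
       -0.03551437]), 'effort': array([-1.30983532e-03, -4.12462521e+01, -2.31973922e+01,  7.27866800e-02,
        4.56748833e-02, -1.23297837e-04]), 'ee_pos': array([151.45337144, 554.18225062, 221.13363358]), 'ee_rot': array([-1.79899353e+02, -5.85618718e-04,  1.64716076e+02]), 'force': array([ 0.3474841 ,  0.43650998, -0.4262461 ]), 'torque': array([ 0.02800768, -0.02324573,  0.00792762]), 'gripper_force': 0.0, 'gripper_width': 91.24109817752019}
scene {'camera_matrix': array([[437.64477305,   0.        , 261.33736293],
       [  0.        , 437.64477305, 190.43583832],
       [  0.        ,   0.        ,   1.        ]]), 'world_from_camera': array([[ 6.06353205e-01, -5.66230127e-01,  5.58318219e-01,
        -8.55087881e+01],
       [-7.95193710e-01, -4.33226683e-01,  4.24242388e-01,
        -1.32540655e+02],
       [ 1.65952887e-03, -7.01211868e-01, -7.12951023e-01,
         7.47645980e+02],
       [ 0.00000000e+00,  0.00000000e+00,  0.00000000e+00,
         1.00000000e+00]])}
top {'camera_matrix': array([[390.25683908,   0.        , 252.99133329],
       [  0.        , 390.25683908, 186.90818551],
       [  0.        ,   0.        ,   1.        ]]), 'world_from_camera': array([[ 2.32579674e-03, -9.94685971e-01,  1.02929153e-01,
         3.87326881e+02],
       [-9.99994999e-01, -2.09286555e-03,  2.37096201e-03,
         2.91276735e+02],
       [-2.14294577e-03, -1.02934152e-01, -9.94685864e-01,
         1.10670208e+03],
       [ 0.00000000e+00,  0.00000000e+00,  0.00000000e+00,
         1.00000000e+00]])}
```

View pics/top0.png

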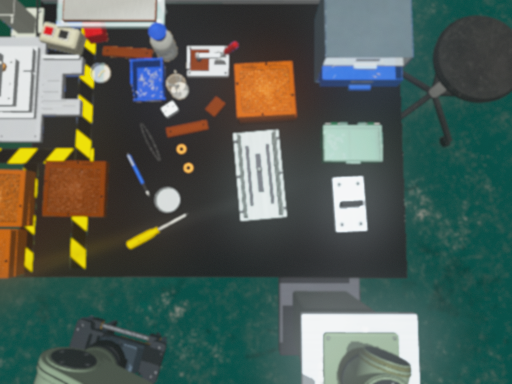

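View pics/scene0.png

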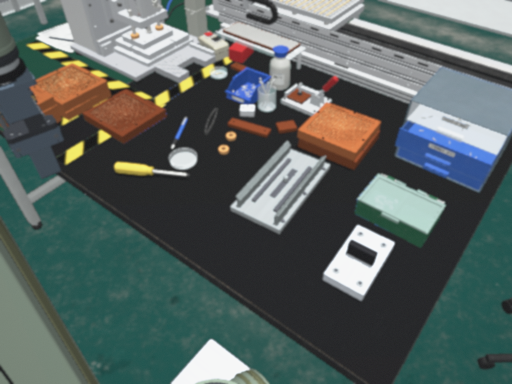

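The top view shows the cover at about (350,204) with its grip bar, and the jig at about (260,175) with its pin near (259,170). The bystanders lie at columns 125–200, and the green box at (352,142) is close to the cover.

```bash
cat > h.py <<'E'
import numpy as np,cv2
from workcell import telemetry, eyes
def ray(uv,z,c):
    K=c["camera_matrix"];T=c["world_from_camera"]
    uv=np.atleast_2d(np.float64(uv))
    d=(T[:3,:3]@np.linalg.solve(K,np.c_[uv,np.ones(len(uv))].T)).T
    return (T[:3,3]+d*((z-T[2,3])/d[:,2])[:,None])[:,:2]
def proj(P,c):
    K=c["camera_matrix"];T=c["world_from_camera"]
    p=(np.atleast_2d(P)-T[:3,3])@T[:3,:3]
    q=p@K.T
    return q[:,:2]/q[:,2:]
def rect(im,box,z,c,th=150):
    x0,y0,x1,y1=box
    g=im[y0:y1,x0:x1].min(2)
    m=((g>th)*255).astype('uint8');m=cv2.morphologyEx(m,cv2.MORPH_CLOSE,np.ones((7,7)))
    ct=max(cv2.findContours(m,0,1)[0],key=cv2.contourArea).reshape(-1,2)+[x0,y0]
    w=ray(ct,z,c).astype('float32')
    return cv2.minAreaRect(w)
E
python3 - <<'E'
from h import *
im=cv2.imread("pics/top0.png");c=eyes.calibration("top")
print("cover",rect(im,(320,165,385,245),22,c))
print("jig",rect(im,(225,118,295,230),15,c,90))
cv2.imwrite("pics/crop1.png",cv2.resize(im[120:240,220:380],None,fx=5,fy=5,interpolation=cv2.INTER_CUBIC))
E
```

```text
cover ((454.013916015625, 26.44762420654297), (154.13262939453125, 89.02054595947266), 2.727865219116211)
jig ((536.3419799804688, 276.4277038574219), (256.32000732421875, 136.65440368652344), 5.307267665863037)
```

View pics/crop1.png

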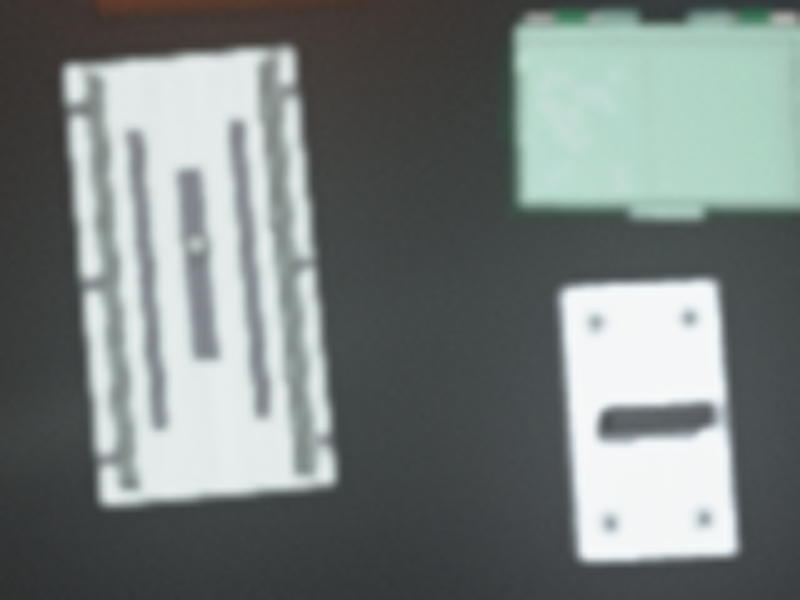

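The crop shows the pin at crop (196,243), so full-image (259.2,168.6). The grip bar is centred at crop (657,421). The coarse estimates are cover (454,26) yaw 2.7° and jig (536,276) yaw 5.3°. I'll move above the cover now.

```bash
R='x'; python3 -m crank '[{"dx":0.037,"dy":-0.065,"yaw":-1},{"dx":0.037,"dy":-0.065,"yaw":-1},{"dx":0.037,"dy":-0.065,"yaw":-1},{"dx":0.037,"dy":-0.065,"yaw":-1},{"dx":0.037,"dy":-0.065,"yaw":-1},{"dx":0.037,"dy":-0.065,"yaw":-1},{"dx":0.037,"dy":-0.065,"yaw":-1},{"dx":0.037,"dy":-0.065,"yaw":-1},{"dx":0.037,"dy":-0.065,"yaw":-1},{"dx":0.037,"dy":-0.065,"yaw":-1}]' 1 && python3 -m crank '[{"yaw":-1},{"yaw":-1},{"yaw":-1},{"yaw":-1},{"yaw":-0.5},{}]'
python3 - <<'E'
from h import *
s=telemetry.state();c=eyes.calibration("wrist");im=eyes.grab_frame("wrist")[:,:,::-1]
cv2.imwrite("pics/w1.png",im);np.savez("w1.npz",K=c["camera_matrix"],T=c["world_from_camera"])
print(s["time_s"],s["ee_pos"],s["ee_rot"],s["force"],c["world_from_camera"].round(3))
print(proj([[454,26,22],[454,26,56]],c))
E
```

```text
0.1 [151.47138305 554.24835031 221.21181713] [-1.79908595e+02 -7.04939679e-04  1.64714880e+02] [-0.13704461 -0.36100843  0.29184979] [[ 2.6200e-01  9.3400e-01  2.4200e-01  8.2936e+01]
 [ 9.6500e-01 -2.5300e-01 -6.8000e-02  5.7258e+02]
 [-2.0000e-03  2.5200e-01 -9.6800e-01  3.8381e+02]
 [ 0.0000e+00  0.0000e+00  0.0000e+00  1.0000e+00]]
[[-31.9791273  450.78876757]
 [-53.34918339 476.49253632]]validation failed for argument at $[0]...
```

View pics/w1.png

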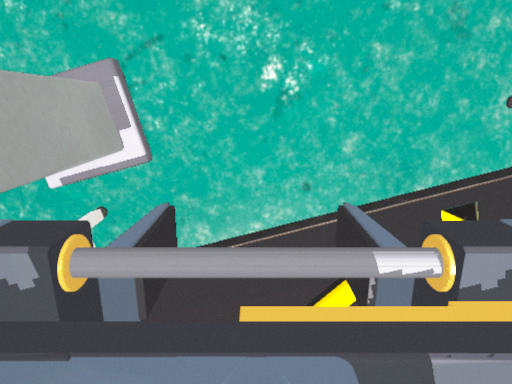

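The wrist view still shows the start pose (floor and cart edge), because the call was refused. I think every row needs all four keys.

```bash
python3 -m crank '[{"dx":0.037,"dy":-0.065,"dz":0,"yaw":-1},{"dx":0.037,"dy":-0.065,"dz":0,"yaw":-1},{"dx":0.037,"dy":-0.065,"dz":0,"yaw":-1},{"dx":0.037,"dy":-0.065,"dz":0,"yaw":-1},{"dx":0.037,"dy":-0.065,"dz":0,"yaw":-1},{"dx":0.037,"dy":-0.065,"dz":0,"yaw":-1},{"dx":0.037,"dy":-0.065,"dz":0,"yaw":-1},{"dx":0.037,"dy":-0.065,"dz":0,"yaw":-1},{"dx":0.037,"dy":-0.065,"dz":0,"yaw":-1},{"dx":0.037,"dy":-0.065,"dz":0,"yaw":-1}]' 1
```

```text
time_s: 1.4
ee_pos: [448.2, 32.8, 222.0]
ee_rot: [180.0, -0.0, 114.5]
force: [1.1, 0.7, 1.0]
gripper_width: 91.2
gripper_force: 0.0
```

```bash
python3 -m crank '[{"dx":0.007,"dy":-0.008,"dz":0,"yaw":-1},{"dx":0,"dy":0,"dz":0,"yaw":-1},{"dx":0,"dy":0,"dz":0,"yaw":-1},{"dx":0,"dy":0,"dz":0,"yaw":-1},{"dx":0,"dy":0,"dz":0,"yaw":-0.4},{"dx":0,"dy":0,"dz":0,"yaw":0}]'
python3 - <<'E'
from h import *
s=telemetry.state();c=eyes.calibration("wrist");im=eyes.grab_frame("wrist")[:,:,::-1]
cv2.imwrite("pics/w2.png",im);np.savez("w2.npz",camera_matrix=c["camera_matrix"],world_from_camera=c["world_from_camera"])
print(s["force"],c["world_from_camera"].round(3))
print(proj([[454,26,22],[454,26,56]],c))
E
```

```text
time_s: 2.15
ee_pos: [453.1, 28.3, 221.9]
ee_rot: [-180.0, 0.0, 92.8]
force: [-0.1, 0.4, -0.7]
gripper_width: 91.4
gripper_force: 0.0
[-0.06570952  0.36335582 -0.6787465 ] [[ 9.99000e-01  4.90000e-02  1.20000e-02  4.49515e+02]
 [ 5.00000e-02 -9.66000e-01 -2.53000e-01  9.85310e+01]
 [-1.00000e-03  2.53000e-01 -9.68000e-01  3.84469e+02]
 [ 0.00000e+00  0.00000e+00  0.00000e+00  1.00000e+00]]
[[256.93449748 168.3557691 ]
 [257.00554081 174.72642651]]
```

View pics/w2.png

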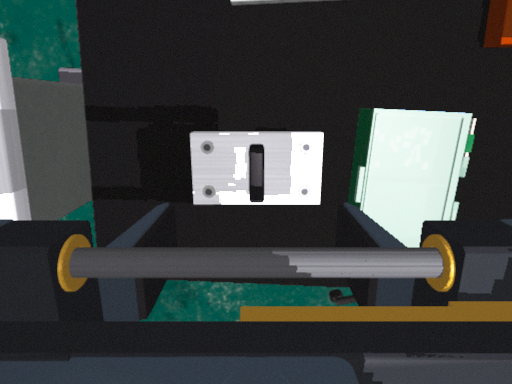

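The wrist view shows the cover centred at about (257,168), with the grip bar centred at (257,173), within a pixel or two of the prediction. I'll refine this, then look at the jig the same way before grasping.

```bash
python3 - <<'E'
from h import *
im=cv2.imread("pics/w2.png");c=dict(np.load("w2.npz"))
print("cover",rect(im,(170,115,345,215),22,c,120))
m=(im[135:208,235:280].max(2)<90).astype('uint8')
n,l,st,ce=cv2.connectedComponentsWithStats(m);i=1+np.argmax(st[1:,4]);print(st[i],ce[i]+[235,135])
ct=np.argwhere(l==i)[:,::-1]+[235,135]
print("bar",cv2.minAreaRect(ray(ct,56,c).astype('float32')))
b=ct[ct[:,0]<1e9]
E
python3 -m crank '[{"dx":0.02,"dy":0.062,"dz":0,"yaw":0.5},{"dx":0.02,"dy":0.062,"dz":0,"yaw":0},{"dx":0.02,"dy":0.062,"dz":0,"yaw":0},{"dx":0.02,"dy":0.062,"dz":0,"yaw":0},{"dx":0.023,"dy":0.06,"dz":0,"yaw":0},{"dx":0,"dy":0,"dz":0,"yaw":0},{"dx":0,"dy":0,"dz":0,"yaw":0}]'
python3 - <<'E'
from h import *
s=telemetry.state();c=eyes.calibration("wrist");im=eyes.grab_frame("wrist")[:,:,::-1]
cv2.imwrite("pics/w3.png",im);np.savez("w3.npz",camera_matrix=c["camera_matrix"],world_from_camera=c["world_from_camera"])
cv2.imwrite("pics/w3c.png",cv2.resize(im[95:255,130:385],None,fx=3,fy=3,interpolation=cv2.INTER_CUBIC))
E
```

```text
cover ((453.2597351074219, 25.700700759887695), (151.3289337158203, 85.71923828125), 2.8685622215270996)
[ 14  10  15  57 772] [256.32124352 173.16450777]
bar ((452.9946594238281, 27.125890731811523), (14.479891777038574, 60.14281463623047), 3.1860482692718506)
time_s: 3.08
ee_pos: [535.1, 274.2, 221.5]
ee_rot: [-179.9, 0.1, 95.3]
force: [-0.7, -0.1, -0.7]
gripper_width: 91.3
gripper_force: 0.0
```

View pics/w3c.png

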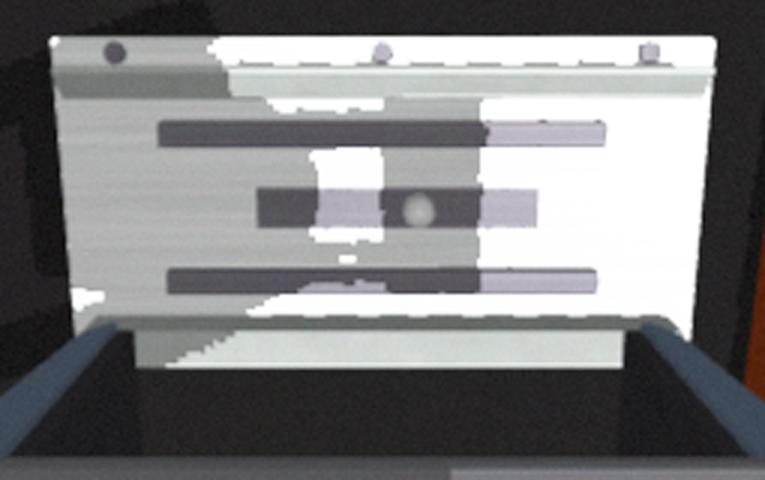

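The jig crop shows the lift bars clearly: upper from (158,134) to (606,134), lower from (167,281) to (597,281). The pin is at (419,210), and the far base edge runs from (52,38) to (716,38), with the near edge hidden at row 367.

Run:
```python
from h import *
c=dict(np.load("w3.npz"))
f=lambda L,z: ray((np.array(L,float)+0.5)/3-0.5+[130,95],z,c)
B=f([(158,134),(606,134),(167,281),(597,281)],21);print(B.round(1))
cen=B.mean(0);ex=(B[1]-B[0])+(B[3]-B[2]);yaw=np.degrees(np.arctan2(ex[1],ex[0]))
mid=(B[:2].mean(0)-B[2:].mean(0));print("cen",cen,"yaw",yaw,"sep",np.linalg.norm(mid),np.degrees(np.arctan2(-mid[0],mid[1])),"len",np.linalg.norm(B[1]-B[0]),np.linalg.norm(B[3]-B[2]))
E=f([(50,37),(717,37)],15);print("upper base edge",E,np.degrees(np.arctan2(*(E[1]-E[0])[::-1])),np.linalg.norm(E[1]-E[0]))
e=np.array([np.cos(np.radians(yaw)),np.sin(np.radians(yaw))]);n=np.array([-e[1],e[0]])
print("center from edge", E.mean(0)-65*n)
L=f([(53,68),(714,72)],46);print("upper rail lip edge y:",(L-cen)@n)
p=f([(419,208)],29)[0];print("pin in jig",(p-cen)@e,(p-cen)@n)
t=eyes.calibration("top");q=ray([[259.2,168.6]],31,t)[0];print("pin top cam",q,(q-cen)@e)
print("start world",cen-40*e, "e",e)
```

```text
[[448.9 296.9]
 [616.7 312.7]
 [454.4 239.9]
 [622.  255.7]]
cen [535.50673272 276.28697425] yaw 5.383044183067942 sep 57.27423373885221 5.4120172383969685 len 168.62837213537068 168.36697931170644
upper base edge [[406.10886777 328.41310635]
 [653.87483327 351.67137505]] 5.362750018521373 248.8552204085125
center from edge [536.08974022 275.32890559]
upper rail lip edge y: [54.03500175 52.62005829]
pin in jig 13.916941388890677 1.8697477550810264
pin top cam [549.92794786 276.6717034 ] 14.393707144525326
start world [495.68314188 272.53442674] e [0.99558977 0.09381369]
```

Jig centre is (535.8,275.8) with yaw 5.4° and the pin at about +14 mm, so the start point is about (495.9,272.1). Next I'll return to the cover and grasp it.

```bash
python3 -m crank '[{"dx":-0.0206,"dy":-0.0622,"dz":0,"yaw":-0.46},{"dx":-0.0206,"dy":-0.0622,"dz":0,"yaw":0},{"dx":-0.0206,"dy":-0.0622,"dz":0,"yaw":0},{"dx":-0.0206,"dy":-0.0622,"dz":0,"yaw":0},{"dx":-0.0206,"dy":-0.0622,"dz":0,"yaw":0},{"dx":0,"dy":0,"dz":-0.06,"yaw":0},{"dx":0,"dy":0,"dz":-0.06,"yaw":0},{"dx":0,"dy":0,"dz":-0.06,"yaw":0},{"dx":0,"dy":0,"dz":0,"yaw":0}]'
```

```text
time_s: 4.25
ee_pos: [449.7, 24.8, 76.0]
ee_rot: [-179.6, 0.0, 92.8]
force: [-0.3, 0.4, -0.6]
gripper_width: 91.6
gripper_force: 0.0
```

```bash
python3 -m crank '[{"dx":0,"dy":0,"dz":-0.019,"yaw":0},{"dx":0,"dy":0,"dz":-0.019,"yaw":0},{"dx":0,"dy":0,"dz":-0.018,"yaw":0},{"dx":0,"dy":0,"dz":0,"yaw":0}]'
```

```text
time_s: 4.75
ee_pos: [453.7, 25.5, 34.6]
ee_rot: [179.9, 0.0, 92.9]
force: [-0.7, -0.7, 0.3]
gripper_width: 91.3
gripper_force: 0.0
```

```bash
python3 -m crank '[{"dx":0,"dy":0,"dz":0,"yaw":0},{"dx":0,"dy":0,"dz":0,"yaw":0},{"dx":0,"dy":0,"dz":0,"yaw":0},{"dx":0,"dy":0,"dz":0,"yaw":0},{"dx":0,"dy":0,"dz":0,"yaw":0},{"dx":0,"dy":0,"dz":0,"yaw":0},{"dx":0,"dy":0,"dz":0,"yaw":0},{"dx":0,"dy":0,"dz":0,"yaw":0}]' 0 50
```

```text
time_s: 5.75
ee_pos: [453.3, 25.9, 33.2]
ee_rot: [180.0, -0.0, 92.9]
force: [-0.9, 0.4, -2.0]
gripper_width: 15.8
gripper_force: 50.0
```

```bash
python3 -m crank '[{"dx":0,"dy":0,"dz":0.03,"yaw":0},{"dx":0,"dy":0,"dz":0.04,"yaw":0},{"dx":0,"dy":0,"dz":0.03,"yaw":0},{"dx":0.009,"dy":0.05,"dz":0,"yaw":0.5},{"dx":0.009,"dy":0.0515,"dz":0,"yaw":0},{"dx":0.009,"dy":0.0515,"dz":0,"yaw":0},{"dx":0.009,"dy":0.0515,"dz":0,"yaw":0},{"dx":0.009,"dy":0.0515,"dz":0,"yaw":0},{"dx":0.0085,"dy":0.0515,"dz":0,"yaw":0},{"dx":0,"dy":0,"dz":0,"yaw":0}]'; python3 -m crank '[{"dx":0,"dy":0,"dz":0,"yaw":0},{"dx":0,"dy":0,"dz":0,"yaw":0}]'
python3 - <<'E'
from h import *
s=telemetry.state();c=eyes.calibration("wrist");im=eyes.grab_frame("wrist")[:,:,::-1]
print(s["force"],s["torque"])
cv2.imwrite("pics/w4.png",im);np.savez("w4.npz",camera_matrix=c["camera_matrix"],world_from_camera=c["world_from_camera"])
cv2.imwrite("pics/w4c.png",cv2.resize(im[40:255,110:430],None,fx=2.5,fy=2.5,interpolation=cv2.INTER_CUBIC))
E
```

```text
time_s: 7.0
ee_pos: [496.0, 274.3, 112.3]
ee_rot: [-180.0, -0.0, 95.6]
force: [-0.7, -0.4, -3.3]
gripper_width: 15.7
gripper_force: 50.0
time_s: 7.25
ee_pos: [495.5, 270.7, 112.8]
ee_rot: [-179.9, 0.0, 95.4]
force: [1.1, -0.4, -2.3]
gripper_width: 15.6
gripper_force: 50.0
[ 1.10077124 -0.35710893 -2.25916472] [-0.12705694  0.0606327  -0.03838744]
```

View pics/w4c.png

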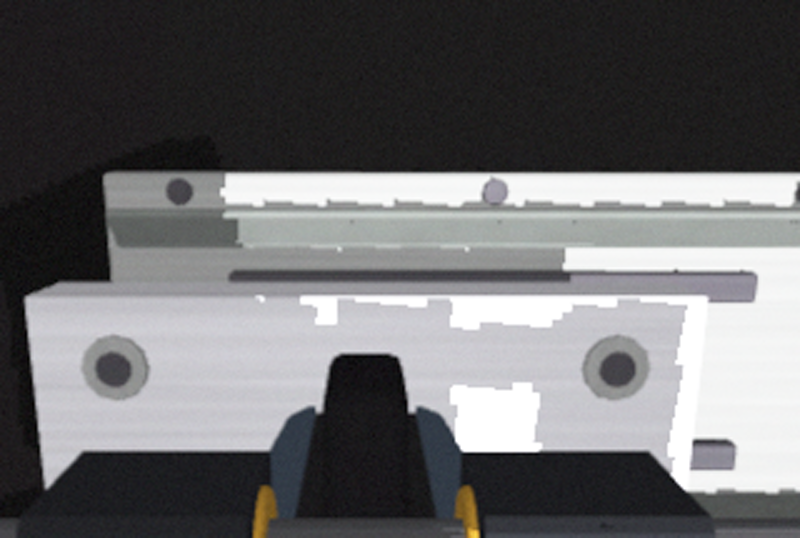

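The cover hangs level. Its +y top edge runs from crop (27,297) to (708,296), and the jig's base edge is at crop row 172, starting at (106,172). I'll compute the cover's position relative to the jig.

Run:
```python
from h import *
c=dict(np.load("w4.npz"))
f=lambda L,z: ray((np.array(L,float)+0.5)/2.5-0.5+[110,40],z,c)
C=f([(26,296),(708,295)],101.6);d=C[1]-C[0];a=np.arctan2(d[1],d[0]);e=np.r_[np.cos(a),np.sin(a)];n=np.r_[-e[1],e[0]]
print("cover len",np.hypot(*d),"yaw",np.degrees(a),"centre",C.mean(0)-42*n)
J=f([(104,171),(800,171)],15);d=J[1]-J[0];a=np.arctan2(d[1],d[0]);print("jig yaw",np.degrees(a),"corner",J[0])
e=np.r_[np.cos(np.radians(5.4)),np.sin(np.radians(5.4))];n=np.r_[-e[1],e[0]];print("jig cen",J[0]+125*e-65*n)
cc=C.mean(0)-42*n
for jc in ([535.8,275.8],J[0]+125*e-65*n):print("cover in jig",(cc-jc)@e,(cc-jc)@n)
s=telemetry.state();print("tcp",s["ee_pos"],s["ee_rot"][2],(s["ee_pos"][:2]-[535.8,275.8])@e,(s["ee_pos"][:2]-[535.8,275.8])@n)
```

```text
cover len 149.63331471940282 yaw 5.56517650892256 centre [495.63288278 270.07583831]
jig yaw 5.463186630169111 corner [406.39095546 329.08163703]
jig cen [536.9532414 276.1336485]
cover in jig -40.64862586869267 -1.9188725312992077
cover in jig -41.82814823920547 -2.1425106820555317
tcp [495.68848827 270.76960513 113.03035899] 95.34697637068732 -40.406897393303005 -1.23324308465571
```

The cover sits about 1.8 mm too far toward -y. I'll shift it and lower to just above the lips, then ease in.

```bash
python3 -m crank '[{"dx":0.0005,"dy":0.0023,"dz":-0.015,"yaw":0},{"dx":0,"dy":0,"dz":-0.02,"yaw":0},{"dx":0,"dy":0,"dz":-0.008,"yaw":0},{"dx":0,"dy":0,"dz":-0.004,"yaw":0},{"dx":0,"dy":0,"dz":-0.004,"yaw":0},{"dx":0,"dy":0,"dz":-0.004,"yaw":0},{"dx":0,"dy":0,"dz":0,"yaw":0},{"dx":0,"dy":0,"dz":0,"yaw":0}]'
```

```text
time_s: 8.3
ee_pos: [496.5, 273.8, 69.4]
ee_rot: [180.0, -0.0, 95.4]
force: [0.3, -0.3, -3.7]
gripper_width: 15.5
gripper_force: 50.0
```

```bash
python3 -m crank '[{"dx":0,"dy":0,"dz":-0.0025,"yaw":0},{"dx":0,"dy":0,"dz":-0.0025,"yaw":0},{"dx":0,"dy":0,"dz":-0.0012,"yaw":0},{"dx":0,"dy":0,"dz":0,"yaw":0},{"dx":0,"dy":0,"dz":0,"yaw":0}]'
```

```text
time_s: 8.93
ee_pos: [496.4, 273.7, 64.2]
ee_rot: [180.0, -0.0, 95.4]
force: [-0.6, -0.1, -3.2]
gripper_width: 15.7
gripper_force: 50.0
```

```bash
python3 -m crank '[{"dx":0,"dy":0,"dz":-0.001,"yaw":0},{"dx":0,"dy":0,"dz":0,"yaw":0},{"dx":0,"dy":0,"dz":0,"yaw":0}]';python3 -m crank '[{"dx":0,"dy":0,"dz":-0.001,"yaw":0},{"dx":0,"dy":0,"dz":0,"yaw":0},{"dx":0,"dy":0,"dz":0,"yaw":0}]'
```

```text
time_s: 9.3
ee_pos: [496.5, 273.8, 63.7]
ee_rot: [180.0, -0.0, 95.4]
force: [-1.6, 0.4, 0.6]
gripper_width: 15.6
gripper_force: 50.0
time_s: 9.68
ee_pos: [496.5, 273.8, 63.5]
ee_rot: [180.0, -0.0, 95.4]
force: [-2.9, -0.7, 5.6]
gripper_width: 15.7
gripper_force: 50.0
```

The cover rests on the pin at +5.6 N. Now I'll slide it along the channel.

```bash
python3 -m crank '[{"dx":0.005,"dy":0.0005,"dz":0,"yaw":0},{"dx":0.005,"dy":0.0005,"dz":0,"yaw":0},{"dx":0.005,"dy":0.0005,"dz":0,"yaw":0},{"dx":0.005,"dy":0.0005,"dz":0,"yaw":0},{"dx":0,"dy":0,"dz":0,"yaw":0},{"dx":0,"dy":0,"dz":0,"yaw":0}]'
```

```text
time_s: 10.42
ee_pos: [512.6, 275.4, 63.5]
ee_rot: [179.9, -0.0, 95.4]
force: [-1.8, -0.4, 5.9]
gripper_width: 15.5
gripper_force: 50.0
```

```bash
python3 -m crank '[{"dx":0.005,"dy":0.0005,"dz":0,"yaw":0},{"dx":0.005,"dy":0.0005,"dz":0,"yaw":0},{"dx":0.005,"dy":0.0005,"dz":0,"yaw":0},{"dx":0.005,"dy":0.0005,"dz":0,"yaw":0},{"dx":0.005,"dy":0.0005,"dz":0,"yaw":0},{"dx":0.005,"dy":0.0005,"dz":0,"yaw":0},{"dx":0.005,"dy":0.0005,"dz":0,"yaw":0},{"dx":0,"dy":0,"dz":0,"yaw":0},{"dx":0,"dy":0,"dz":0,"yaw":0}]'
```

```text
time_s: 11.55
ee_pos: [540.2, 278.2, 63.6]
ee_rot: [180.0, -0.0, 95.4]
force: [-3.4, -1.2, 6.3]
gripper_width: 15.7
gripper_force: 50.0
```

```bash
python3 -m crank '[{"dx":0.0025,"dy":0.00024,"dz":0,"yaw":0},{"dx":0.0025,"dy":0.00024,"dz":0,"yaw":0},{"dx":0.0025,"dy":0.00024,"dz":0,"yaw":0},{"dx":0,"dy":0,"dz":0,"yaw":0},{"dx":0,"dy":0,"dz":0,"yaw":0}]';python3 -m crank '[{"dx":0.0012,"dy":0.00012,"dz":-0.0005,"yaw":0},{"dx":0,"dy":0,"dz":0,"yaw":0},{"dx":0.0012,"dy":0.00012,"dz":0,"yaw":0},{"dx":0,"dy":0,"dz":0,"yaw":0},{"dx":0,"dy":0,"dz":0,"yaw":0}]'
```

```text
time_s: 12.18
ee_pos: [546.4, 278.6, 62.2]
ee_rot: [-180.0, 0.0, 95.4]
force: [1.1, 0.1, -2.6]
gripper_width: 15.6
gripper_force: 50.0
time_s: 12.8
ee_pos: [548.3, 278.9, 62.2]
ee_rot: [180.0, -0.0, 95.4]
force: [-0.7, 0.2, -3.8]
gripper_width: 15.6
gripper_force: 50.0
```

The cover came off the pin top freely with no lateral force, so the hole is over the pin. Lowering.

```bash
python3 -m crank '[{"dx":0,"dy":0,"dz":-0.0025,"yaw":0},{"dx":0,"dy":0,"dz":-0.0025,"yaw":0},{"dx":0,"dy":0,"dz":0,"yaw":0},{"dx":0,"dy":0,"dz":0,"yaw":0}]'
```

```text
time_s: 13.3
ee_pos: [548.4, 278.8, 58.2]
ee_rot: [180.0, 0.0, 95.4]
force: [0.3, -0.1, -3.5]
gripper_width: 15.8
gripper_force: 50.0
```

```bash
python3 -m crank '[{"dx":0,"dy":0,"dz":-0.0025,"yaw":0},{"dx":0,"dy":0,"dz":-0.0025,"yaw":0},{"dx":0,"dy":0,"dz":-0.0012,"yaw":0},{"dx":0,"dy":0,"dz":0,"yaw":0},{"dx":0,"dy":0,"dz":0,"yaw":0}]'; python3 -m crank '[{"dx":0,"dy":0,"dz":-0.0025,"yaw":0},{"dx":0,"dy":0,"dz":0,"yaw":0},{"dx":0,"dy":0,"dz":0,"yaw":0}]'
```

```text
time_s: 13.92
ee_pos: [548.6, 278.9, 54.0]
ee_rot: [179.9, -0.0, 95.4]
force: [-0.1, -2.2, 3.9]
gripper_width: 15.9
gripper_force: 50.0
time_s: 14.3
ee_pos: [548.6, 278.9, 51.8]
ee_rot: [180.0, -0.0, 95.4]
force: [-0.4, -1.1, 4.5]
gripper_width: 15.7
gripper_force: 50.0
```

```bash
python3 -m crank '[{"dx":0,"dy":0,"dz":-0.0025,"yaw":0},{"dx":0,"dy":0,"dz":-0.0025,"yaw":0},{"dx":0,"dy":0,"dz":0,"yaw":0},{"dx":0,"dy":0,"dz":0,"yaw":0}]'; python3 -m crank '[{"dx":0,"dy":0,"dz":-0.0025,"yaw":0},{"dx":0,"dy":0,"dz":0,"yaw":0},{"dx":0,"dy":0,"dz":0,"yaw":0}]'
```

```text
time_s: 14.8
ee_pos: [548.6, 278.9, 48.3]
ee_rot: [179.9, -0.0, 95.4]
force: [-0.6, -2.0, 7.3]
gripper_width: 15.8
gripper_force: 50.0
time_s: 15.18
ee_pos: [548.7, 278.9, 48.1]
ee_rot: [179.9, -0.0, 95.4]
force: [-3.2, -3.4, 17.5]
gripper_width: 15.9
gripper_force: 50.0
```

It hit a firm stop at 48.1 mm, 15.5 mm below the pin-top height. I'll add a little push and check with a picture.

```bash
python3 -m crank '[{"dx":0,"dy":0,"dz":-0.001,"yaw":0},{"dx":0,"dy":0,"dz":0,"yaw":0},{"dx":0,"dy":0,"dz":0,"yaw":0},{"dx":0,"dy":0,"dz":0,"yaw":0}]'
python3 - <<'E'
from h import *
a=eyes.grab_frame("wrist")[:,:,::-1];b=eyes.grab_frame("scene")[:,:,::-1]
A=cv2.resize(a[60:255,120:400],None,fx=1.6,fy=1.6,interpolation=cv2.INTER_CUBIC)
B=cv2.resize(b[120:245,200:370],(424,312),interpolation=cv2.INTER_CUBIC)[:312]
A=A[:312];cv2.imwrite("pics/f.png",np.hstack([A[:, :376],B]))
print(telemetry.state()["ee_pos"],telemetry.state()["force"])
E
```

```text
time_s: 15.68
ee_pos: [548.6, 278.9, 48.1]
ee_rot: [179.9, -0.0, 95.4]
force: [-4.7, -3.1, 20.9]
gripper_width: 15.3
gripper_force: 50.0
[548.65129827 278.92209602  48.12538475] [-4.69539513 -4.56502417 21.8097675 ]
```

View pics/f.png

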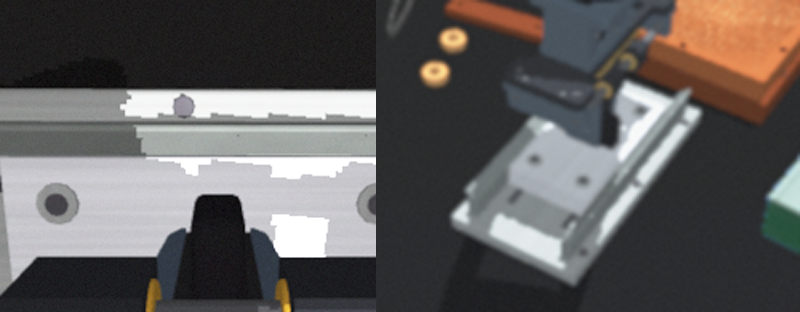

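The cover sits flat between the rails, still gripped (bar at about (217,230) in the left panel), and the bystanders are untouched. I'm handing the job in.

```bash
python3 -c "from workcell import ticket; print(ticket.job_done())"
```

```text
the job is handed in; nothing more can be done
None
```

The cover was slid along the channel, dropped over the pin and pressed down to a firm stop on the deck, and I handed the job in still gripping the bar at 50 N and pushing down with about 21 N; the hand-in returned no verdict.

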